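# Refit the hand knob on a splined valve spindle and shut the valve

## Task

The small steel shut-off valve on its bench stand has been serviced and left partly open, with its black hand knob standing beside it. Put the knob on the splined spindle, pressing lightly and rocking it round until the teeth mesh (leaning hard on unmeshed teeth burrs them), slide it fully home on the shoulder, then turn the valve clockwise with it until it is fully shut, and let go. Leave the tools and parts lying about where they are, and do not lean on the valve itself.

Things in the scene. Friction and masses are not known exactly. Their poses are not given: they have to be found in the camera images.
- knob: Loose black hand knob, 0.08 to 0.16 kg, standing on the bench, bore upright. Height 40 mm: steel hub 32 mm in diameter from 0 to 14 mm, fluted twelve-sided grip 48 mm across flats from 14 to 40 mm. Flats face every 30 degrees starting at its own x axis, so it can be gripped at any multiple of 30 degrees. Origin: centre of the underside; z up the bore. Works equally all four ways round.
- bore_teeth (a point): Point on the knob's axis, 3 mm above its underside, z up, where the four straight teeth of the through bore begin; they run up to 23 mm above the underside, 90 degrees apart, centred 45 degrees off the knob's x axis, 8.2 mm wide, 17.8 mm clear between opposite teeth; the bore is otherwise 24 mm wide.
- valve: Heavy steel valve on a grey stand plate 86 x 110 x 8 mm; it does not move. Its pipe stubs run along its own y, 134 mm end to end, axis 27 mm up. Origin: centre of the plate's underside, on the spindle axis; z up. Height with spindle 80 mm. Until the teeth have entered, the knob may be pressed on it with up to 30 N.
- seat (a point): Centre of the spindle's shoulder (29 mm in diameter, 50 mm above the bench), z up along the spindle. The knob is home when its underside rests on it. Above it: plain neck to 4 mm, splines from 4 to 20 mm, a smooth round nose 15.6 mm in diameter to 30 mm, its last 5 mm tapering to 10 mm in diameter. The nose enters the bore and centres the knob.
- spline_top (a point): Point on the axis 20 mm above the seat, where the four splines (22.4 mm over the tips, 6 mm wide) end. Teeth that do not match meet end on, the knob's underside 17 mm above the seat; matched (play about 2.5 degrees each way) it slides down freely to 0. At which angle the splines stand is not measured: any angle, repeating every 90 degrees, so a 90 degree sweep passes a match.
- spindle (a joint): Valve opening in rad: 0 fully shut (hard stop), 1.7 fully open; shrinks when turned clockwise seen from above. Starts between 0.5 and 1.1, stays where it is left: friction torque about 0.2 N m. Under about 10 N the knob's teeth slide over the spline ends; pressed harder, the spindle may turn along instead. The reading does not tell the angle of the splines.
- spanner_a: Open-end spanner 183 x 27 x 6 mm lying to the right of the valve; origin at the centre of its underside, length along its y. Bystander.
- union_tee: Steel union tee fitting 38 x 54 x 15 mm lying behind the valve; origin at the centre of its underside. Bystander.
- ptfe_tape: White tape roll 52 mm in diameter, 13 mm thick, lying flat behind the valve; origin at the centre of its underside. Bystander.
- gasket_box: Small tin 49 x 69 x 20 mm behind the knob; origin at the centre of its underside. Bystander.
- hex_key: Black L-shaped hex key 30 x 92 x 5 mm lying flat between knob and valve, near the front; origin at the centre of its underside, long arm along its y. Bystander.
Not all that is in view belongs to the job. Leave any green or orange look-alike of the knob alone.

How it is judged:
By the outcome, as a careful person would: the job done as asked, in the order asked, and still so for the second after the job is handed in, with the robot touching nothing.
It also fails if it takes over 64 s, if anything falls off the work surface, if the arm or the gripper's body presses on something with over 40 N, if the wrist force passes 120 N, or if a joint passes its speed limit or range.

## Robot

A 6-joint arm with a two-finger parallel gripper is mounted at the origin on a cart in front of the work surface, level with it; the furniture and walls round the work are solid. World frame = base frame: x ahead of the robot, y to its left, z up, the work surface at z = 0. Lengths are in m, angles in rad, forces in N, time in s.
With the tool pointing down it reaches from about 0.35 to 0.85 m from the base axis. Payload 8.1 kg.
Tool frame: the origin (TCP) lies midway between the tips of the shut fingers; the grasp point (between the pads) lies 19 mm behind it (robot.grip_point_offset is the distance from the TCP to the grasp point, in m); z points along the fingers, y is the line along which they close (so a half turn about z gives the same grasp; the last joint's range is limited). The gripper opens to 93 mm and grips with 3 to 60 N. Pads are 15 mm wide; open, the fingers measure 128 mm over their backs; the gripper's body (75 mm by 188 mm) begins 65 mm behind the grasp point.
Start: joints at [1.071, 0.13, 1.488, -0, 1.523, -0.085], TCP at [0.242, 0.549, 0.219] pointing down, gripper open.
Joint ranges: [-2.96, 2.96], [-0.89, 2.26], [0.02, 2.5], [-1.34, 4.48], [0, 2.73], [-2.66, 2.66]. Speed limits (rad/s): [2.39, 2.39, 2.79, 3.14, 3.14, 3.14].

## Interface

Orientations are given as a rotation vector (axis times angle).
In Python, from plant import robot, read_camera, job gives the robot as it stands.
- The arm moves only by the shell command python3 -m inch 'ROWS' [FORCE]. ROWS is JSON, one flat list of numbers, 5 for each row, row after row: the shift along the world's x, y, z in mm, then the turn about the world's z in degrees, then the opening in per cent of the stroke, from 0 (shut) to 100 (fully open). In form: [dx, dy, dz, yaw, hand, dx, dy, dz, yaw, hand, ...]. A call has 1 to 10 rows; each row is the pose to reach, as a shift and turn from the pose commanded when the call began; what a row does not reach only later rows make up. A row lasts 1/12 s, in which the tool goes at most 41.7 mm and 7.16 degrees, less where a joint would pass 70% of its speed; a pose out of reach is approached as far as the arm can. A call with a gripper value outside its range is refused whole. The fingers move at their own pace and stop on an object; FORCE is the grip in N (left out, the last holds). Time passes only in rows, so rows that repeat a pose let the fingers close. It gives the time, the measured TCP pose, the force, the opening and the grip force at its end, in the units of the state.
- robot.read_state(): the state, without advancing time (a new reading comes with each control period).
- read_camera(name): name is "scene" or "top" or "wrist"; returns a dict with "image" (420x560x3 uint8, blue, green, red), "K" (3x3 intrinsics, pixels), "extrinsics" (4x4, takes a point from world to camera coordinates); the wrist camera has in their place "mount" (4x4, takes a point from camera to tool coordinates, whose origin is the TCP and whose axes are the flange's). Camera axes: x right, y down, z forward; pixel columns grow to the right and rows downward; lengths in m; the calibration is good to about 2 mm. A picture is of the moment at which its call begins: read the wrist's pose just before it. There is no depth.
- job.close_job(): hands the job in; it is judged then, once.
The state is a dict: "t": time; "q": joint angles; "dq": joint speeds; "joint_torque": joint torques, N m; "tool_pos": TCP position; "orientation": TCP orientation; "force": force on the tool from outside, world axes, zero at the start; "wrist_torque": the same for the moment, N m; "opening": finger opening in m; "gripper_force": force on a finger pad.
Only numpy, scipy, OpenCV 4.12 (cv2) and the standard library are available. Lean on these libraries where they do the work, as an engineer would, in place of code of your own. Each camera call takes 0.05 s, during which the arm holds its last target. There are 200 camera calls.

## Working session

There is one attempt and no reset: what is moved stays moved. The work goes in short steps, Python scripts to look and compute and a shell command to move; the robot and the scene stay as the last step left them, time stands still between calls to the robot, and variables do not carry over. Pictures are saved under pics/ and viewed, at most 10 in all, crops included, and the job is handed in when it is done.

```bash
mkdir -p pics; ls; python3 - <<'E'
from plant import robot, read_camera, job
import cv2
s=robot.read_state(); print(s)
for n in ("top","scene"):
    c=read_camera(n); cv2.imwrite(f"pics/{n}0.png",c["image"]); print(n,c["K"],c["extrinsics"])
E
```

```text
pics
{'t': 0.0, 'q': array([ 1.07061184e+00,  1.31163737e-01,  1.48928338e+00,  2.55671012e-05,
        1.52297674e+00, -8.54034609e-02]), 'dq': array([ 1.03677769e-03, -4.27311109e-05, -3.30724679e-04,  9.09736256e-05,
        9.35690751e-05, -3.86381806e-04]), 'joint_torque': array([-3.89187786e-03, -5.59870148e+01, -4.91736925e+01,  7.64024374e-02,
        3.63318343e-02, -1.75458608e-04]), 'tool_pos': array([0.24149429, 0.54863708, 0.21758365]), 'orientation': array([-6.46763827e-01, -3.07373051e+00,  2.74196376e-03]), 'force': array([ 0.1152284 , -0.44133469,  0.20222993]), 'wrist_torque': array([-0.01333   ,  0.02676565, -0.00070306]), 'gripper_force': 0.0, 'opening': 0.09244733049236546}
top [[410.28494993   0.         288.35187585]
 [  0.         410.28494993 211.84446278]
 [  0.           0.           1.        ]] [[-0.02304893 -0.99942658  0.02480438  0.00323376]
 [-0.98324261  0.01817376 -0.18139374  0.58598188]
 [ 0.18083894 -0.02856965 -0.98309768  0.83621198]
 [ 0.          0.          0.          1.        ]]
scene [[394.80654356   0.         273.08238888]
 [  0.         394.80654356 208.75834205]
 [  0.           0.           1.        ]] [[ 0.51929124 -0.85454499  0.0094587  -0.31644215]
 [-0.48155648 -0.30174069 -0.82283407  0.34785722]
 [ 0.70600281  0.42273563 -0.56820298  0.58922912]
 [ 0.          0.          0.          1.        ]]
```

View pics/top0.png

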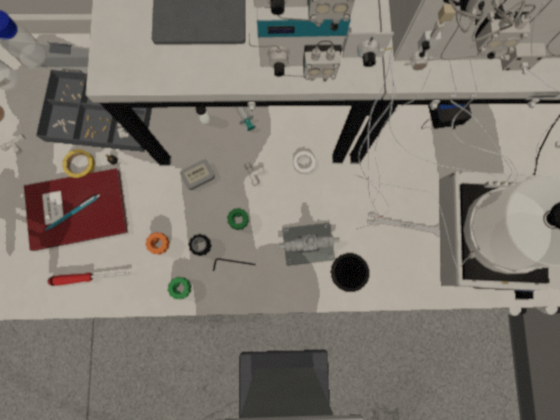

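View pics/scene0.png

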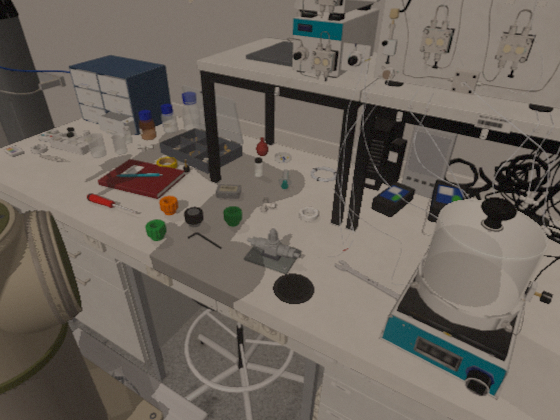

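```bash
cat > h.py <<'E'
import numpy as np
def ray(c,uv,z):
    K,E=np.array(c["K"]),np.array(c["extrinsics"]); R,t=E[:3,:3],E[:3,3]
    o=-R.T@t; d=R.T@np.linalg.inv(K)@np.array([*uv,1.]); return (o+d*(z-o[2])/d[2]).round(4)
def wcam(c,s):
    from scipy.spatial.transform import Rotation as Ro
    T=np.eye(4);T[:3,:3]=Ro.from_rotvec(s["orientation"]).as_matrix();T[:3,3]=s["tool_pos"]
    return {"K":c["K"],"extrinsics":np.linalg.inv(T@c["mount"])}
def proj(c,p):
    E=np.array(c["extrinsics"]);q=c["K"]@(E[:3,:3]@np.array(p)+E[:3,3]);return (q[:2]/q[2]).round(1)
E
python3 - <<'E'
from plant import robot, read_camera, job
import cv2,numpy as np
from h import *
c=read_camera("top"); im=c["image"]
a=cv2.resize(im[190:290,170:360],(760,400),interpolation=cv2.INTER_CUBIC)
cv2.imwrite("pics/crop1.png",a)
print(ray(c,(200,245),.04),ray(c,(307,242),.05),ray(c,(238,219),.04), ray(c,(350,271),0))
w=read_camera("wrist"); print(w["K"],w["mount"])
E
```

```text
[0.5192 0.1831 0.04  ] [ 0.5199 -0.0476  0.05  ] [0.5745 0.1012 0.04  ] [ 0.4579 -0.1461  0.    ]
[[355.01458804   0.         280.192628  ]
 [  0.         355.01458804 210.70734239]
 [  0.           0.           1.        ]] [[ 9.54051653e-05 -9.61731381e-01 -2.73994053e-01  7.69578199e-02]
 [ 9.99999922e-01  1.96929635e-04 -3.43030263e-04 -3.77641176e-04]
 [ 3.83860517e-04 -2.73993998e-01  9.61731325e-01 -1.67145706e-01]
 [ 0.00000000e+00  0.00000000e+00  0.00000000e+00  1.00000000e+00]]
```

View pics/crop1.png

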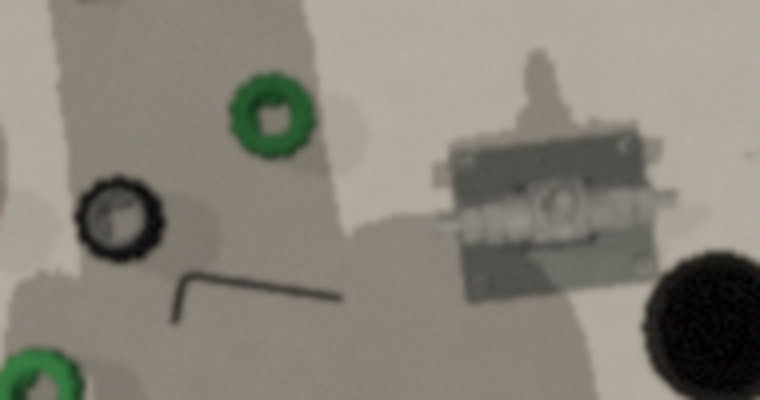

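```bash
python3 -m inch '[20,-26,0,2,100,45,-58,0,4,90,70,-90,0,6,80,95,-122,0,8,72,120,-154,0,10,72,145,-186,0,12,72,170,-218,0,14,72,195,-250,0,15,72,220,-282,0,15,72,245,-314,0,15,72]' && python3 -m inch '[18,-25,-10,0,72,33,-48,-20,0,72,33,-51,-20,0,72,33,-51,-20,0,72]'
python3 - <<'E'
from plant import robot, read_camera, job
import cv2,numpy as np
from h import *
s=robot.read_state(); w=read_camera("wrist"); c=wcam(w,s); print(s["t"],s["tool_pos"],s["orientation"],s["q"])
u=proj(c,(.52,.183,.04)); print(u)
x,y=int(u[0]),int(u[1]); x0,y0=max(x-80,0),max(y-60,0); print(x0,y0)
cv2.imwrite("pics/w1.png",cv2.resize(w["image"][y0:y0+120,x0:x0+160],None,fx=5,fy=5,interpolation=cv2.INTER_CUBIC))
E
```

```text
t: 1.03
tool_pos: [0.4876, 0.2333, 0.2187]
orientation: [0.24, 3.132, 0.0]
force: [0.7, -0.3, 0.8]
opening: 0.0669
gripper_force: 0.0
t: 1.37
tool_pos: [0.5196, 0.1825, 0.1976]
orientation: [-0.245, -3.13, 0.001]
force: [-0.7, 0.5, -0.8]
opening: 0.0671
gripper_force: 0.0
1.3667 [0.51962762 0.18250759 0.19755455] [-2.44684183e-01 -3.12988751e+00  1.16603411e-03] [ 2.44683411e-01  1.03499135e-02  1.65242654e+00 -2.10922819e-05
  1.48109573e+00 -1.17007502e+00]
[281.2 195.5]
201 135
```

View pics/w1.png

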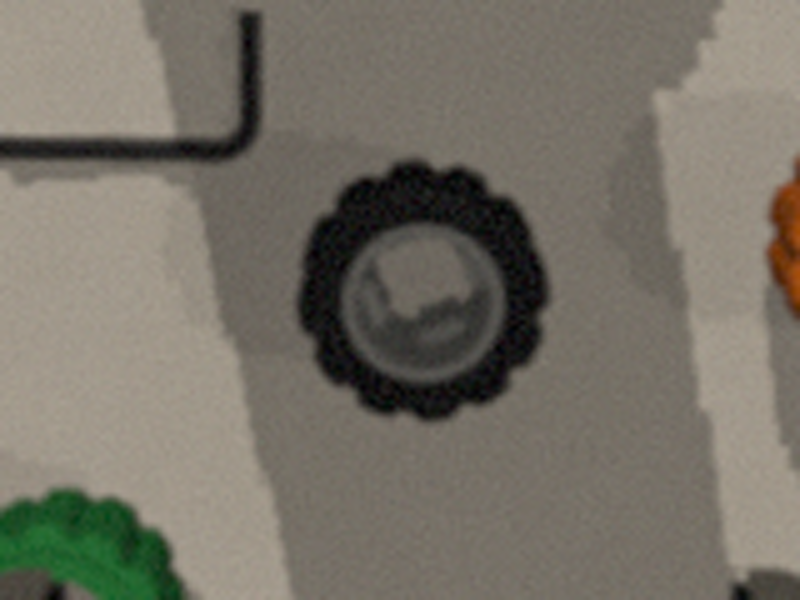

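```bash
python3 - <<'E'
from plant import robot, read_camera, job
from h import *
s=robot.read_state(); w=read_camera("wrist"); c=wcam(w,s)
for z in (.04,):
  print(ray(c,(285.8,193),z), s["tool_pos"])
t=read_camera("top"); print(ray(t,(200.25,244.75),.04))
print(ray(t,(309.7,242.5),.065),ray(t,(308.5,243.2),.008))
for p in ((545,295),(303,290),(412,163),(432,415)): print(ray(c,(201+p[0]/5,135+p[1]/5),.035))
E
```

```text
[0.5185 0.189  0.04  ] [0.51951402 0.18380261 0.19828389]
[0.5197 0.1825 0.04  ]
[ 0.5171 -0.0522  0.065 ] [ 0.5217 -0.054   0.008 ]
[0.5241 0.2116 0.035 ]
[0.5161 0.1661 0.035 ]
[0.4952 0.1904 0.035 ]
[0.5445 0.1867 0.035 ]
```

```bash
python3 -m inch '[0,2,-35,0,72,0,4,-70,0,72,0,4,-105,0,72,0,4,-135,0,72,0,4,-160,0,72,0,4,-178,0,72,0,4,-188,0,72,0,4,-188,0,72,0,4,-188,0,60,0,4,-188,0,50]' 25 && python3 -m inch '[0,0,0,0,40,0,0,0,0,40,0,0,0,0,40,0,0,0,0,40]' 25
```

```text
t: 2.35
tool_pos: [0.5211, 0.189, 0.0126]
orientation: [0.239, 3.13, 0.002]
force: [-0.1, -0.0, -1.0]
opening: 0.0578
gripper_force: 0.0
t: 2.68
tool_pos: [0.5213, 0.1885, 0.0126]
orientation: [0.24, 3.13, 0.002]
force: [-1.7, 0.3, 6.3]
opening: 0.0482
gripper_force: 25.0
```

```bash
python3 -m inch '[0,0,15,0,40,0,0,45,0,40,0,-15,80,0,40,0,-40,110,0,40,0,-70,130,0,40,0,-100,130,0,40,0,-130,130,0,40,0,-145,130,0,40,0,-145,130,0,40,0,-145,130,0,40]' 25
python3 - <<'E'
from plant import robot, read_camera, job
import cv2,numpy as np
from h import *
s=robot.read_state(); w=read_camera("wrist"); c=wcam(w,s); print(s["t"],s["tool_pos"],s["q"],s["force"])
print(proj(c,(.518,-.052,.08)),proj(c,(.518,-.052,.05)))
cv2.imwrite("pics/w2.png",cv2.resize(w["image"],(800,600),interpolation=cv2.INTER_CUBIC)); cv2.imwrite("raw2.png",w["image"])
np.savez("w2",E=c["extrinsics"],K=c["K"])
E
```

```text
t: 3.52
tool_pos: [0.5199, 0.0425, 0.141]
orientation: [0.244, 3.132, 0.001]
force: [-0.7, 0.4, -0.9]
opening: 0.0484
gripper_force: 25.0
3.5167 [0.51989426 0.04250863 0.14102713] [-1.69951132e-02 -3.20689497e-02  1.79949147e+00  3.72105902e-04
  1.37356347e+00 -1.43261675e+00] [-0.74354211  0.40277093 -0.91322009]
[144.2 245.3] [158.6 231. ]
```

View pics/w2.png

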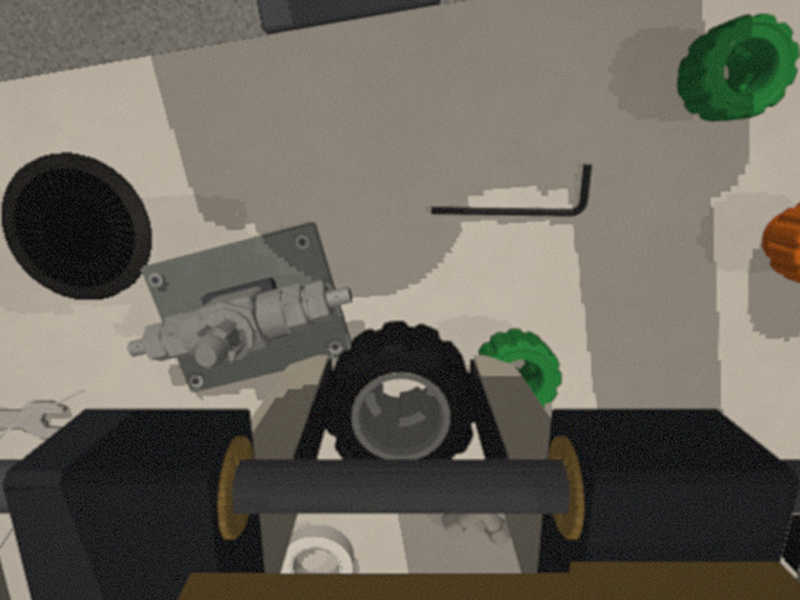

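```bash
python3 - <<'E'
import cv2
im=cv2.imread("raw2.png")
a=cv2.resize(im[205:285,105:185],(400,400),interpolation=cv2.INTER_CUBIC)
b=cv2.resize(im[220:330,225:335],(400,400),interpolation=cv2.INTER_CUBIC)
cv2.imwrite("pics/crop2.png",cv2.convertScaleAbs(cv2.hconcat([a,b]),alpha=1.3))
E
```

```text
(no output)
```

View pics/crop2.png

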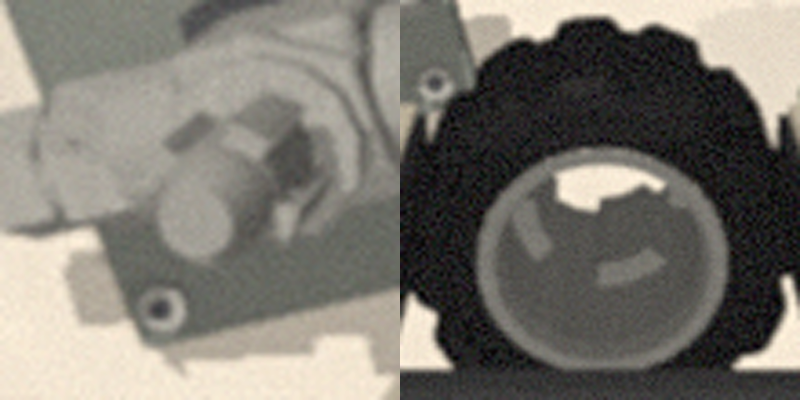

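```bash
python3 - <<'E'
from h import *
c=dict(np.load("w2.npz")); c={"K":c["K"],"extrinsics":c["E"]}
n=ray(c,(144.2,249.4),.08); print("nose",n, "axis px crop z.07",(proj(c,[n[0],n[1],.07])-[105,205])*5)
for p in ((245,138),(287,218),(195,132)):
  q=ray(c,(105+p[0]/5,205+p[1]/5),.07)-[n[0],n[1],.07]; print(q*1e3,np.degrees(np.arctan2(q[1],q[0]))%90)
k=ray(c,(225+202*.275,220+258*.275),.141+.0285); print("knob",k)
for p in ((132,232),(230,268)):
  q=ray(c,(225+p[0]*.275,220+p[1]*.275),.141-.0115+.023)-[k[0],k[1],.1525]; print(q*1e3,np.degrees(np.arctan2(q[1],q[0]))%90)
E
```

```text
nose [ 0.5209 -0.0528  0.08  ] axis px crop z.07 [221.5 195.5]
[-8.   5.5  0. ] 55.49147701233164
[4.8 8.4 0. ] 60.2551187030582
[-9.9 -1.3  0. ] 7.480886179523679
knob [0.5186 0.0426 0.1695]
[  3.9 -10.    0. ] 21.305783617828837
[11.2  2.1  0. ] 10.619655276155031
```

```bash
python3 -m inch '[0,-15,0,3,40,1,-40,0,7,40,1.5,-65,0,11,40,1.5,-85,0,14,40,1.5,-95,0,14,40,1.5,-95,-20,14,40,1.5,-95,-35,14,40,1.5,-95,-45,14,40,1.5,-95,-45,14,40,1.5,-95,-45,14,40]' 25
python3 - <<'E'
from plant import robot, read_camera
from h import *
import cv2
s=robot.read_state(); print(s["tool_pos"],s["force"],s["wrist_torque"])
c=read_camera("scene"); u=proj(c,(.52,-.052,.08)).astype(int); x,y=u; print(u)
w=read_camera("wrist")["image"]
a=cv2.resize(c["image"][y-60:y+40,x-50:x+50],(400,400),interpolation=cv2.INTER_CUBIC)
b=cv2.resize(w[220:330,225:335],(400,400),interpolation=cv2.INTER_CUBIC)
cv2.imwrite("pics/s3.png",cv2.hconcat([a,b]))
E
```

```text
t: 4.4
tool_pos: [0.5209, -0.0509, 0.0952]
orientation: [0.144, -3.137, -0.001]
force: [0.2, 0.8, -0.5]
opening: 0.0482
gripper_force: 25.0
[ 0.52086917 -0.05090311  0.09518452] [ 0.20162105  0.79704423 -0.48511149] [-0.01007781  0.0459812  -0.05329245]
[272 229]
```

View pics/s3.png

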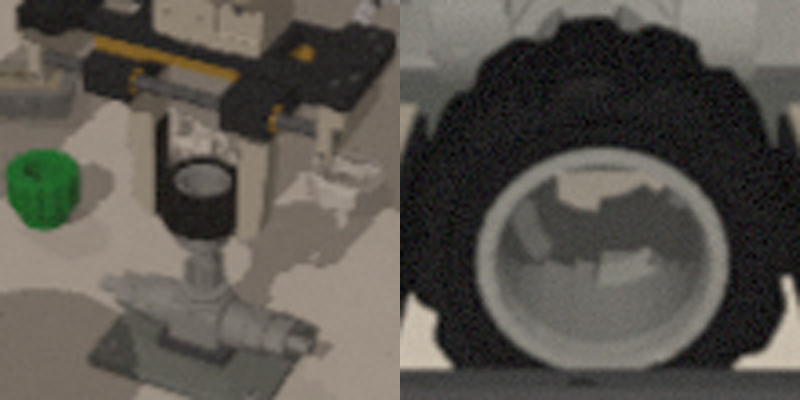

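```bash
python3 -m inch '[0,0,-2,0,40,0,0,-4,0,40,0,0,-6,0,40,0,0,-8,0,40,0,0,-10,0,40,0,0,-10,0,40]'
python3 - <<'E'
from plant import robot
s=robot.read_state(); print(s["tool_pos"],s["force"],s["wrist_torque"])
E
```

```text
t: 5.0
tool_pos: [0.5209, -0.0518, 0.0851]
orientation: [0.143, -3.138, -0.0]
force: [0.4, 0.2, -1.9]
opening: 0.0483
gripper_force: 25.0
[ 0.52090945 -0.0518378   0.08507083] [ 0.39581648  0.18040482 -1.88809623] [ 0.03324477  0.03722489 -0.00598067]
```

```bash
python3 -m inch '[0,0,-1,0,40,0,0,-2,0,40,0,0,-3,0,40,0,0,-4,0,40,0,0,-5,0,40,0,0,-5,0,40]'
python3 -m inch '[0,0,-0.5,0,40,0,0,-0.5,0,40,0,0,-1,0,40,0,0,-1,0,40]'
```

```text
t: 5.5
tool_pos: [0.5211, -0.0519, 0.0804]
orientation: [0.143, -3.138, 0.0]
force: [-0.1, -1.7, -1.8]
opening: 0.0482
gripper_force: 25.0
t: 5.83
tool_pos: [0.5213, -0.052, 0.0796]
orientation: [0.143, -3.138, 0.0]
force: [0.2, -1.3, -0.9]
opening: 0.0477
gripper_force: 25.0
```

```bash
python3 -m inch '[0,0,-0.5,0,40,0,0,-0.5,0,40,0,0,-1,0,40,0,0,-1,0,40]'; python3 -m inch '[0,0,-0.5,0,40,0,0,-0.5,0,40,0,0,-1,0,40,0,0,-1,0,40]'
```

```text
t: 6.17
tool_pos: [0.5216, -0.052, 0.0793]
orientation: [-0.143, 3.138, -0.0]
force: [-2.8, -0.9, 5.4]
opening: 0.0482
gripper_force: 25.0
t: 6.5
tool_pos: [0.5218, -0.052, 0.079]
orientation: [-0.144, 3.137, -0.001]
force: [-4.8, -0.3, 10.9]
opening: 0.0482
gripper_force: 25.0
```

```bash
python3 -m inch '[0,0,0.7,0,40,0,0,0.7,-2,40,0,0,0.7,-4,40,0,0,0.7,-6,40,0,0,0.7,-8,40,0,0,0.7,-10,40,0,0,0.7,-12,40,0,0,0.7,-12,40]'
```

```text
t: 7.17
tool_pos: [0.5219, -0.0522, 0.0789]
orientation: [0.188, 3.135, -0.001]
force: [-0.1, -2.3, 3.9]
opening: 0.0486
gripper_force: 25.0
```

```bash
python3 -m inch '[0,0,-0.5,0,40,0,0,-0.5,0,40]'; python3 -m inch '[0,0,0,-1.5,40,0,0,0,-3,40,0,0,0,-4.5,40,0,0,0,-6,40,0,0,0,-7.5,40,0,0,0,-9,40,0,0,0,-9,40]'
```

```text
t: 7.33
tool_pos: [0.5217, -0.052, 0.0783]
orientation: [0.183, 3.135, -0.0]
force: [0.5, -1.4, 4.1]
opening: 0.0483
gripper_force: 25.0
t: 7.92
tool_pos: [0.5209, -0.0518, 0.0772]
orientation: [-0.431, -3.111, 0.0]
force: [0.7, -1.7, -1.3]
opening: 0.0481
gripper_force: 25.0
```

```bash
python3 -m inch '[0,0,-0.5,0,40,0,0,-1,0,40,0,0,-1,0,40]'; python3 -m inch '[0,0,-0.5,0,40,0,0,-1,0,40,0,0,-1,0,40]'
```

```text
t: 8.17
tool_pos: [0.521, -0.0519, 0.0766]
orientation: [-0.429, -3.112, 0.0]
force: [-0.2, -1.9, -0.4]
opening: 0.0486
gripper_force: 25.0
t: 8.42
tool_pos: [0.5211, -0.052, 0.0757]
orientation: [-0.431, -3.112, 0.0]
force: [-1.3, -2.7, -0.3]
opening: 0.048
gripper_force: 25.0
```

```bash
python3 -m inch '[0,0,-1,0,40,0,0,-2,0,40,0,0,-3,0,40,0,0,-3,0,40]'; python3 -m inch '[0,0,-1,0,40,0,0,-2,0,40,0,0,-3,0,40,0,0,-3,0,40]'
python3 - <<'E'
from plant import robot
s=robot.read_state(); print(s["tool_pos"],s["force"],s["wrist_torque"])
E
```

```text
t: 8.75
tool_pos: [0.5211, -0.052, 0.0725]
orientation: [-0.431, -3.112, 0.0]
force: [-1.2, -4.4, 0.0]
opening: 0.0482
gripper_force: 25.0
t: 9.08
tool_pos: [0.5212, -0.0521, 0.0696]
orientation: [-0.431, -3.112, 0.001]
force: [-2.1, -5.1, 0.4]
opening: 0.0483
gripper_force: 25.0
[ 0.52115768 -0.05206706  0.06963799] [-2.06113942 -5.08048467  0.37841818] [-0.85817211  0.40360975  0.02667148]
```

```bash
python3 -m inch '[0,-0.7,0,0,40,-0.3,-0.7,-1,0,40,-0.3,-0.7,-2,0,40,-0.3,-0.7,-3,0,40,-0.3,-0.7,-4,0,40,-0.3,-0.7,-5,0,40,-0.3,-0.7,-5,0,40]'; python3 -m inch '[0,0,-1,0,40,0,0,-2,0,40,0,0,-2,0,40]'
python3 - <<'E'
from plant import robot
s=robot.read_state(); print(s["tool_pos"],s["force"],s["wrist_torque"])
E
```

```text
t: 9.67
tool_pos: [0.521, -0.0524, 0.0645]
orientation: [-0.431, -3.112, -0.0]
force: [-0.5, -2.3, -1.2]
opening: 0.0481
gripper_force: 25.0
t: 9.92
tool_pos: [0.521, -0.0525, 0.0627]
orientation: [-0.431, -3.112, -0.0]
force: [-1.0, -1.5, -0.6]
opening: 0.0487
gripper_force: 25.0
[ 0.52096812 -0.05248192  0.06266931] [-0.98187083 -1.49604417 -0.56936329] [-0.21430693  0.13150295 -0.02430753]
```

```bash
python3 -m inch '[0,0,-0.7,0,40,0,0,-1.4,0,40,0,0,-1.4,0,40]'; python3 -m inch '[0,0,-0.4,0,40,0,0,-0.8,0,40,0,0,-0.8,0,40]'
```

```text
t: 10.17
tool_pos: [0.5211, -0.0525, 0.0625]
orientation: [0.431, 3.112, 0.0]
force: [-5.8, -0.4, 9.8]
opening: 0.0478
gripper_force: 25.0
t: 10.42
tool_pos: [0.5212, -0.0526, 0.0624]
orientation: [0.431, 3.112, -0.0]
force: [-8.4, 0.3, 16.7]
opening: 0.0482
gripper_force: 25.0
```

```bash
cat > st.py <<'E'
from plant import robot
import numpy as np
s=robot.read_state(); o=s["orientation"]; print("yaw",np.degrees(2*np.arctan2(o[1],o[0]))%360,"q6",s["q"][5],s["force"].round(1),"tq",s["wrist_torque"].round(3))
E
python3 -m inch '[0,0,1.5,0,40,0,0,1.5,-3,40,0,0,1.5,-7,40,0,0,1.5,-11,40,0,0,1.5,-15,40,0,0,1.5,-15,40]' 35; python3 st.py
python3 -m inch '[0,0,0,-4,40,0,0,0,-8,40,0,0,0,-10,40,0,0,0,-10,40]'; python3 st.py
```

```text
t: 10.92
tool_pos: [0.5211, -0.0524, 0.0626]
orientation: [0.838, 3.028, 0.0]
force: [-2.3, -1.0, 5.1]
opening: 0.0482
gripper_force: 35.0
yaw 149.05113969873906 q6 -1.229041235118725 [-2.3 -1.   5.1] tq [-0.12   0.613  0.09 ]
t: 11.25
tool_pos: [0.5212, -0.0524, 0.0626]
orientation: [1.094, 2.945, 0.0]
force: [-3.5, -0.1, 5.0]
opening: 0.0481
gripper_force: 35.0
yaw 139.2225027606117 q6 -1.0574870271818375 [-3.5 -0.1  5. ] tq [-0.004  0.61   0.112]
```

```bash
python3 -m inch '[0,0,0,-3,40,0,0,0,-6,40,0,0,0,-8,40]'; python3 st.py
python3 -m inch '[0,0,0,-3,40,0,0,0,-6,40,0,0,0,-8,40]'; python3 st.py
```

```text
t: 11.5
tool_pos: [0.5212, -0.0524, 0.0626]
orientation: [1.298, 2.861, 0.001]
force: [-2.3, -0.9, 5.0]
opening: 0.0482
gripper_force: 35.0
yaw 131.2063950412867 q6 -0.917586051256452 [-2.3 -0.9  5. ] tq [0.011 0.514 0.213]
t: 11.75
tool_pos: [0.5213, -0.0523, 0.0626]
orientation: [1.494, 2.763, 0.001]
force: [-2.4, 0.1, 4.9]
opening: 0.0481
gripper_force: 35.0
yaw 123.20791589766161 q6 -0.777960361429386 [-2.4  0.1  4.9] tq [0.035 0.482 0.152]
```

```bash
python3 -m inch '[0,0,0,-2,40,0,0,0,-4,40,0,0,0,-5,40]'; python3 st.py
python3 -m inch '[0,0,0,-2,40,0,0,0,-4,40,0,0,0,-5,40]'; python3 st.py
```

```text
t: 12.0
tool_pos: [0.5213, -0.0523, 0.0626]
orientation: [1.612, 2.696, 0.001]
force: [-2.0, 1.1, 5.2]
opening: 0.048
gripper_force: 35.0
yaw 118.24677737300051 q6 -0.6913939069489471 [-2.   1.1  5.2] tq [0.052 0.498 0.247]
t: 12.25
tool_pos: [0.5213, -0.0523, 0.0626]
orientation: [1.728, 2.623, 0.001]
force: [-2.5, 1.3, 6.3]
opening: 0.0483
gripper_force: 35.0
yaw 113.24420434941587 q6 -0.6040634159706564 [-2.5  1.3  6.3] tq [0.056 0.436 0.209]
```

```bash
for i in 1; do python3 -m inch '[0,0,0,-2,40,0,0,0,-4,40,0,0,0,-4,40]' | tail -0; python3 st.py; python3 -m inch '[0,0,0,-2,40,0,0,0,-4,40,0,0,0,-4,40]' | tail -0; python3 st.py; done
```

```text
yaw 109.22959344262335 q6 -0.5339777892165697 [-3.3  0.6  4.5] tq [0.078 0.477 0.12 ]
yaw 105.23880510973905 q6 -0.46429968784873915 [-2.1  0.1  5.4] tq [0.104 0.494 0.287]Exception ignored on flushing sys.stdout:
BrokenPipeError: [Errno 32] Broken pipe
Exception ignored on flushing sys.stdout:
BrokenPipeError: [Errno 32] Broken pipe
```

```bash
python3 -m inch '[0,0,0,-2,40,0,0,0,-4,40,0,0,0,-4,40]' >/dev/null; python3 st.py; python3 -m inch '[0,0,0,-2,40,0,0,0,-4,40,0,0,0,-4,40]' >/dev/null; python3 st.py
```

```text
yaw 101.31784841977186 q6 -0.39548428879159686 [-2.8  0.8  5.6] tq [0.068 0.47  1.238]
yaw 97.32056337426243 q6 -0.3257792215834711 [-2.  -2.5  5.1] tq [-0.489  0.341  1.239]
```

```bash
python3 -m inch '[0,0,0,0,40,0,0,0,0,50,0,0,0,0,60,0,0,0,0,72,0,0,0,0,72,0,0,0,0,72,0,0,5,0,72,0,0,20,0,72,0,0,45,0,72,0,0,75,0,72]'; python3 st.py; python3 -m inch '[-10,0,30,0,72,-30,0,60,0,72,-50,0,85,0,72,-65,0,100,0,72,-65,0,100,0,72]'
python3 - <<'E'
from plant import robot, read_camera
from h import *
import cv2
s=robot.read_state(); w=read_camera("wrist"); c=wcam(w,s); t=read_camera("scene")
for z in (.05,.09): print(proj(c,(.521,-.053,z)), proj(t,(.521,-.053,z)))
x,y=proj(c,(.521,-.053,.07)).astype(int); y0=min(max(y-60,0),300); x0=max(x-60,0)
a=cv2.resize(w["image"][y0:y0+120,x0:x0+120],(400,400),interpolation=cv2.INTER_CUBIC)
x,y=proj(t,(.521,-.053,.05)).astype(int)
b=cv2.resize(t["image"][y-50:y+50,x-50:x+50],(400,400),interpolation=cv2.INTER_CUBIC)
print(x0,y0,x-50,y-50); cv2.imwrite("pics/f1.png",cv2.hconcat([a,b]))
E
```

```text
t: 14.08
tool_pos: [0.5193, -0.0522, 0.1362]
orientation: [-2.074, -2.355, 0.003]
force: [0.1, 0.2, 0.8]
opening: 0.0669
gripper_force: 0.0
yaw 97.24089874807623 q6 -0.3249025205793916 [0.1 0.2 0.8] tq [-0.077  0.004  0.023]
t: 14.5
tool_pos: [0.4564, -0.0529, 0.2421]
orientation: [2.073, 2.353, 0.005]
force: [0.4, -0.6, 0.7]
opening: 0.0671
gripper_force: 0.0
[341.6 193.5] [273. 240.]
[349.  203.4] [273.2 226.1]
285 138 223 190
```

View pics/f1.png

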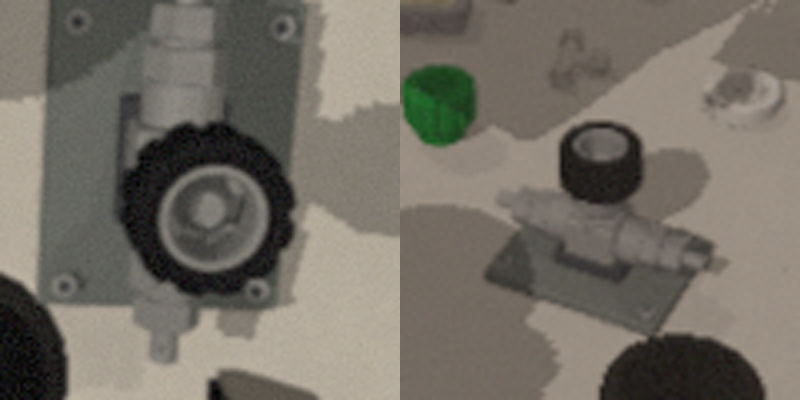

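```bash
python3 -c "
from plant import job
print(job.close_job())"
```

```text
the job is handed in; nothing more can be done
None
```

The knob is meshed and fully home on the shoulder. I turned it about 60° clockwise to the hard stop, where torque rose from about 0.2 to 1.2 N m, then let go, and the last picture shows it seated; job handed in at about 14.5 s, with the shut position judged by that torque rise rather than re-checked.

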